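# Lock the telescopic boom of a bench stand

## Task

Lock the telescopic boom of the bench stand. With a fingertip press the spring button on the inner tube down flush and, keeping it down, slide the tube so that the button goes in under the collar; then push the tube on by its rubber foot until the button pops up in the window of the outer tube. Last, swing the clamp lever fully shut along the side of the outer tube and let go. Do not upset or shift the beaker, the sample vial or the tape roll that stand below.

Things in the scene. Friction and masses are not known exactly. Their poses are not given: they have to be found in the camera images.
- outer_tube: Aluminium boom tube, 46 mm square, 345 mm long, level on a fixed stand (32 mm square column, round foot); it cannot move. Origin on the table plane (z = 0) below the tube's mouth; x runs along the tube, from the mouth inward (the way the inner tube is pushed, away to the robot's right), y across, z up. Tube axis at z = 220 mm, top face 243 mm. The column is at x = 310 mm.
- inner_tube (a joint): How far the steel inner tube (34 mm square, top face z = 237 mm) is slid along +x into the outer tube, m: 0 to 0.108, starts at 0 to 0.02. About 1 N of friction; stays where left. At 0.030 the button's front end meets the collar and cannot pass unless pressed; at 0.094 (within 2.5 mm) the button is under the window.
- button (a joint): How far the spring button is pressed, m: 0 out (12 mm proud of the inner tube, top at z = 249 mm), 0.012 flush, 0.014 stop. 2 N to start, 5 N flush; springs back. Must be pressed 0.010 to pass under collar and wall (2 mm gap above the inner tube), which then hold it at 0.010 by themselves; in the window it springs up and locks the tube.
- button_top (a point): Centre of the flat top of the dark steel button: a block 40 mm long (along x) and 16 mm wide, front end square without lead-in, on the exposed top of the inner tube; centre 50 mm before the mouth when joint inner_tube is 0. Press its rear half, so that its front goes under the collar ahead of the finger; pressing and moving along x drags the tube along by friction.
- foot (a point): Centre of the outer (rear) face of the black rubber end foot on the inner tube's exposed end: a plate 48 mm wide, 52 mm high (z = 194 to 246 mm), 12 mm thick, square to the tube. Push on it along the outer tube's +x. It lies 75 mm behind the button's centre. Fixed instruments up to 170 mm high stand below, and a tall one (265 mm) to the left near the robot's shoulder.
- mouth (a point): Mouth of the outer tube: on its centre line, in the plane of the near face of the black collar round it, level with the inner tube's top face (z = 237 mm). The collar is 18 mm long, 58 mm square, its top at z = 249 mm; a finger cannot go beyond its near face.
- window (a point): Centre of the window in the outer tube's top wall, level with its top face (z = 243 mm), 44 mm beyond the mouth. The window is 45 mm long (along x) and 21 mm wide; the wall is 4 mm thick.
- lever (a joint): Angle of the clamp lever in rad: 0 is open (sticking straight out from the collar along the outer tube's -y), 1.57 is fully shut (lying along the outer tube's +x, beside the tube). Starts at 0 to 0.3. Turns about an upright hinge, about 0.03 N m of friction, and stays where it is left.
- lever_tip (a point): Axis of the rounded tip of the black clamp lever, 80 mm from its hinge, at mid-height: the lever is a bar 10 mm thick (16 mm at the tip) and 17 mm high, centred at z = 220 mm.
- lever_hinge (a point): The clamp lever's upright hinge axis at the lever's mid-height, on the -y side of the collar (x = 9 mm, y = -40 mm in the outer tube's frame).
- glass_beaker: Clear beaker, 75 mm wide and 92 mm high, standing on the white table below the exposed end of the boom. Bystander. Origin at the centre of its underside.
- sample_vial: Small sample vial with a black cap, 28 mm wide, 73 mm high, standing on the white table below the boom's collar. Bystander. Origin at the centre of its underside.
- tape_roll: Roll of black tape, 56 mm wide, 19 mm high, lying flat on the dark bench behind the stand's round foot. Bystander. Origin at the centre of its underside.

How it is judged:
By the outcome, as a careful person would: the job done as asked, in the order asked, and still so for the second after the job is handed in, with the robot touching nothing.
It also fails if it takes over 53 s, if anything falls off the work surface, if the arm or the gripper's body presses on something with over 40 N, if the wrist force passes 120 N, or if a joint passes its speed limit or range.

## Robot

A 7-joint arm with a two-finger parallel gripper is mounted at the origin on a cart in front of the work surface, level with it; the furniture and walls round the work are solid. World frame = base frame: x ahead of the robot, y to its left, z up, the work surface at z = 0. Lengths are in m, angles in rad, forces in N, time in s.
With the tool pointing down it reaches from about 0.425 to 0.875 m from the base axis. Payload 4.7 kg.
Tool frame: the origin (TCP) lies between the finger pads; the fingertips stand 14 mm ahead of it and the grasp point (between the pads) lies 5 mm behind it; z points along the fingers, y is the line along which they close (so a half turn about z gives the same grasp; the last joint's range is limited). The gripper opens to 87 mm and grips with 3 to 60 N. Pads are 19 mm wide; open, the fingers measure 117 mm over their backs; the gripper's body (75 mm by 190 mm) begins 51 mm behind the grasp point.
Start: joints at [1.168, 0.321, -0.07, 1.45, 0.023, 1.371, -0.057], TCP at [0.263, -0.594, 0.237] pointing down, gripper open.
Joint ranges: [-2.86, 2.86], [-0.3, 2.09], [-1.38, 1.24], [0.06, 2.45], [-1.56, 4.7], [0.09, 2.05], [-2.69, 2.69]. Speed limits (rad/s): [2.57, 2.57, 3.14, 3.14, 3.14, 3.14, 3.14].

## Interface

Orientations are given as a rotation vector (axis times angle).
In Python, from bench import ctrl gives the robot as it stands.
- The arm moves only by the shell command python3 -m inch 'ROWS' [OPENING] [FORCE]. ROWS is JSON, a list of rows, each a list of 6 numbers: the shift along the world's x, y, z in mm, then the turn, a rotation vector about the world's x, y, z in degrees. In form: [[tx, ty, tz, rx, ry, rz], ...]. A call has 1 to 20 rows; each row is the pose to reach, as a shift and turn from the pose commanded when the call began; what a row does not reach only later rows make up. A row lasts 1/8 s, in which the tool goes at most 62.5 mm and 10.7 degrees, less where a joint would pass 70% of its speed; a pose out of reach is approached as far as the arm can. A call with a gripper value outside its range is refused whole. OPENING is the finger opening in mm, from 0 to 87, set as the call begins (- or left out, the last holds). The fingers move at their own pace and stop on an object; FORCE is the grip in N (left out, the last holds). Time passes only in rows, so rows that repeat a pose let the fingers close. It gives the time, the measured TCP pose, the force, the opening and the grip force at its end, in the units of the state.
- ctrl.get_state(): the state, without advancing time (a new reading comes with each control period).
- ctrl.get_image(name): name is "scene" or "top"; returns (picture, depth): 420x560x3 uint8, red, green, blue; 420x560 float32, m along the optical axis (not along the pixel's ray), 0 where there is no reading.
- ctrl.camera_params(name): a dict with "mtx" (3x3 intrinsics, pixels), "T" (4x4, takes a point from camera to world coordinates). Camera axes: x right, y down, z forward; pixel columns grow to the right and rows downward; lengths in m; the calibration is good to about 2 mm. A picture is of the moment at which its call begins. camera_params takes no time and is no camera call.
- ctrl.close_job(): hands the job in; it is judged then, once.
The state is a dict: "time": time; "joint_positions": joint angles; "qd": joint speeds; "joint_torque": joint torques, N m; "position": TCP position; "tool_rot": TCP orientation; "ft_force": force on the tool from outside, world axes, zero at the start; "torque": the same for the moment, N m; "grip_width": opening from 0.0 (shut) to 1.0 (fully open); "grip_force": force on a finger pad.
Only numpy, scipy, OpenCV 4.12 (cv2) and the standard library are available. Lean on these libraries where they do the work, as an engineer would, in place of code of your own. Each camera call takes 0.05 s, during which the arm holds its last target. There are 200 camera calls.

## Working session

There is one attempt and no reset: what is moved stays moved. The work goes in short steps, Python scripts to look and compute and a shell command to move; the robot and the scene stay as the last step left them, time stands still between calls to the robot, and variables do not carry over. Pictures are saved under pics/ and viewed, at most 10 in all, crops included, and the job is handed in when it is done.

```bash
ls; mkdir -p pics
python3 - <<'E'
from bench import ctrl
import cv2,numpy as np
for n in("scene","top"):
    im,d=ctrl.get_image(n); cv2.imwrite(f"pics/{n}0.png",cv2.resize(im[:,:,::-1],(784,588))); np.save(f"{n}d.npy",d)
    p=ctrl.camera_params(n);print(np.round(p["mtx"],1),np.round(p["T"],3))
s=ctrl.get_state();print(s)
E
```

```text
pics
[[524.3   0.  280.9]
 [  0.  524.3 201.3]
 [  0.    0.    1. ]] [[ 0.736 -0.309  0.603 -0.392]
 [-0.677 -0.315  0.665 -1.051]
 [-0.016 -0.897 -0.441  0.804]
 [ 0.     0.     0.     1.   ]]
[[422.8   0.  276.6]
 [  0.  422.8 210.5]
 [  0.    0.    1. ]] [[-2.700e-02 -9.850e-01  1.730e-01  3.020e-01]
 [-1.000e+00  2.600e-02 -3.000e-03 -8.200e-02]
 [-1.000e-03 -1.730e-01 -9.850e-01  1.444e+00]
 [ 0.000e+00  0.000e+00  0.000e+00  1.000e+00]]
{'time': 0.1, 'joint_positions': array([ 1.16809624,  0.32173932, -0.07012608,  1.45154092,  0.02260831,
        1.37078878, -0.05687801]), 'qd': array([-5.16219456e-04, -2.14064452e-03,  3.07814573e-04, -3.86434257e-03,
        6.75390982e-04,  8.35404191e-05,  1.37187208e-03]), 'joint_torque': array([ 6.42486411e-04, -4.92569911e+01, -4.05156948e-01, -3.13397741e+01,
       -6.37665647e-02,  3.94969981e-02,  1.00959035e-04]), 'position': array([ 0.26293423, -0.59393918,  0.23558345]), 'tool_rot': array([-3.07199259e+00, -6.49780602e-01,  6.81879745e-04]), 'ft_force': array([-0.28299304, -0.2961474 , -0.49921919]), 'torque': array([ 0.02516729, -0.02175324,  0.04109394]), 'grip_force': 0.0, 'grip_width': 0.9984113827210134}
```

View pics/scene0.png

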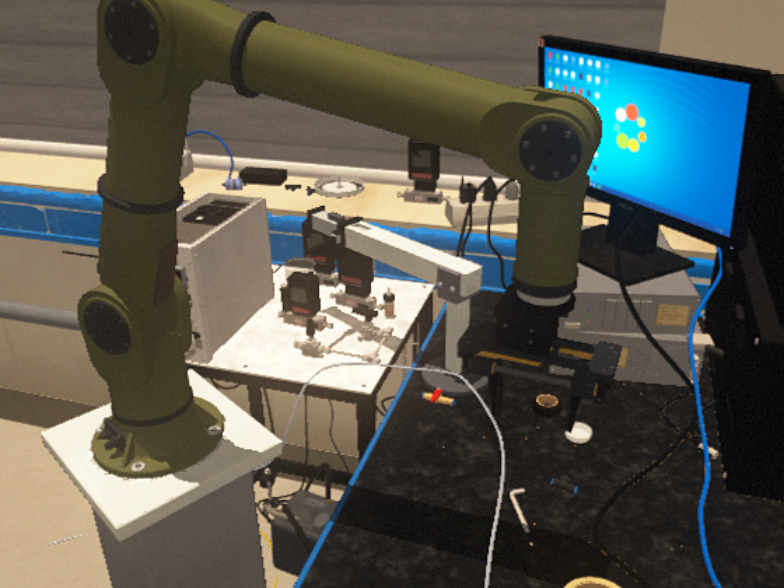

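View pics/top0.png

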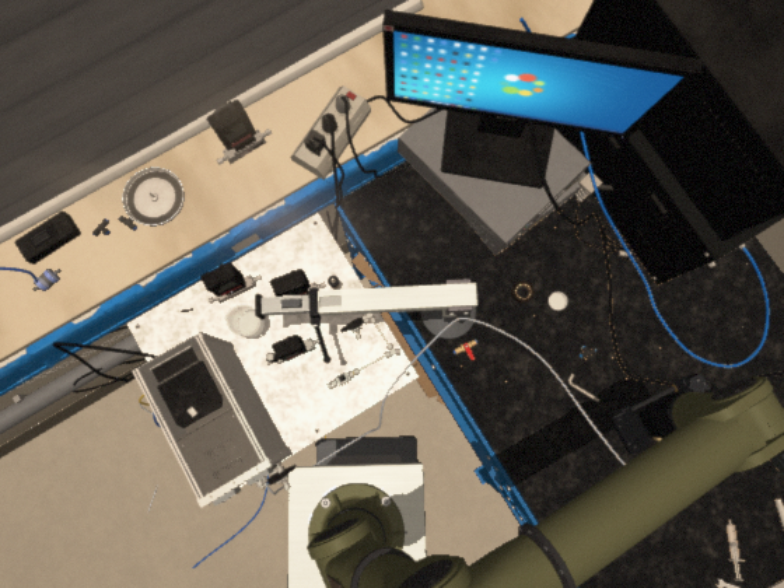

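The top view shows the boom running left to right: foot at about (259,305), button (293,303), collar (313,303) and far end (477,298). The lever points towards the robot, with its tip at (326,358). Next I'll enlarge this area.

```bash
cat > h.py <<'E'
from bench import ctrl
import cv2,numpy as np
def crop(n,name,x0,y0,x1,y1,f):
    im,d=ctrl.get_image(n); cv2.imwrite(f"pics/{name}.png",cv2.resize(im[y0:y1,x0:x1,::-1],None,fx=f,fy=f,interpolation=cv2.INTER_CUBIC)); return im,d
def atz(n,u,v,z):
    p=ctrl.camera_params(n);T=p["T"];r=T[:3,:3]@np.linalg.solve(p["mtx"],[u,v,1.]);o=T[:3,3]
    return o+r*(z-o[2])/r[2]
E
python3 - <<'E'
from h import *
im,d=crop("top","t1",175,190,345,265,4.6)
for v in range(205,226,2): print(v,[round(float(x),3) for x in d[v,180:250:5]])
E
```

```text
205 [1.457, 1.473, 1.471, 1.298, 1.299, 1.303, 1.301, 1.329, 1.355, 1.216, 1.453, 1.468, 1.452, 1.473]
207 [1.469, 1.469, 1.468, 1.3, 1.298, 1.303, 1.33, 1.357, 1.216, 1.215, 1.473, 1.217, 1.224, 1.22]
209 [1.47, 1.47, 1.466, 1.468, 1.305, 1.328, 1.353, 1.384, 1.429, 1.214, 1.222, 1.222, 1.223, 1.221]
211 [1.466, 1.217, 1.466, 1.472, 1.326, 1.222, 1.226, 1.224, 1.226, 1.213, 1.225, 1.215, 1.223, 1.218]
213 [1.466, 1.219, 1.23, 1.23, 1.226, 1.223, 1.211, 1.225, 1.225, 1.213, 1.224, 1.228, 1.225, 1.222]
215 [1.466, 1.213, 1.228, 1.224, 1.225, 1.21, 1.213, 1.256, 1.226, 1.205, 1.222, 1.225, 1.227, 1.216]
217 [1.461, 1.214, 1.223, 1.222, 1.22, 1.211, 1.205, 1.254, 1.223, 1.207, 1.223, 1.225, 1.224, 1.219]
219 [1.371, 1.211, 1.223, 1.222, 1.222, 1.217, 1.219, 1.255, 1.221, 1.211, 1.217, 1.217, 1.219, 1.221]
221 [1.416, 1.213, 1.222, 1.22, 1.222, 1.225, 1.226, 1.224, 1.22, 1.207, 1.22, 1.215, 1.215, 1.215]
223 [1.409, 1.21, 1.221, 1.22, 1.224, 1.234, 1.235, 1.24, 1.25, 1.208, 1.22, 1.219, 1.225, 1.23]
225 [1.409, 1.211, 1.457, 1.457, 1.457, 1.458, 1.458, 1.46, 1.458, 1.209, 1.258, 1.463, 1.458, 1.457]
```

View pics/t1.png

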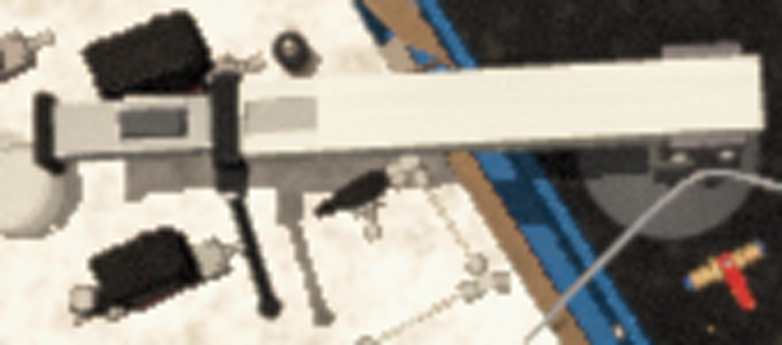

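The enlarged crop (×4.6, offset 175,190) gives these positions:
- Foot rear edge at about x=36.
- Button from (120..188, 107..137).
- Collar from x=212 to 240.
- Tube end at (757,57)/(764,130).
- Lever tip at (269,308).

```bash
cat >> h.py <<'E'
def c(u,v,z): return atz("top",175+u/4.6-.4,190+v/4.6-.4,z)
E
python3 - <<'E'
from h import *
P=dict(end1=c(757,57,.243),end2=c(763,130,.243),w1=c(243,78,.243),w2=c(243,152,.243),b1=c(120,107,.249),b2=c(120,136,.249),b3=c(188,107,.249),b4=c(188,136,.249),
col1=c(212,76,.249),col2=c(212,160,.249),col3=c(240,73,.249),foot1=c(36,94,.246),foot2=c(38,168,.246),tip=c(269,308,.2285),hinge=c(230,178,.2285))
for k,v in P.items(): print(k,v.round(4))
e=(P['end1']+P['end2'])/2; w=(P['w1']+P['w2'])/2
a=(e-w)[:2]; print(np.linalg.norm(a), np.degrees(np.arctan2(a[1],a[0])))
b=sum(P[f'b{i}'] for i in (1,2,3,4))/4; f=(P['foot1']+P['foot2'])/2; print('btn',b,'foot',f,'col',(P['col1']+P['col2'])/2)
u=(e-f)[:2]; print(np.degrees(np.arctan2(u[1],u[0])))
E
```

```text
end1 [ 0.5335 -0.2672  0.243 ]
end2 [ 0.4869 -0.2685  0.243 ]
w1 [0.5287 0.0563 0.243 ]
w2 [0.4817 0.0566 0.243 ]
b1 [0.5112 0.1324 0.249 ]
b2 [0.4929 0.1324 0.249 ]
b3 [0.5101 0.09   0.249 ]
b4 [0.4918 0.0901 0.249 ]
col1 [0.5293 0.075  0.249 ]
col2 [0.4763 0.0752 0.249 ]
col3 [0.5308 0.0575 0.249 ]
foot1 [0.5214 0.1856 0.246 ]
foot2 [0.4746 0.1838 0.246 ]
tip [0.3852 0.0427 0.2285]
hinge [0.4675 0.0666 0.2285]
0.32433502454664975 -89.11920525410743
btn [0.50149132 0.11123438 0.249     ] foot [0.49800577 0.18469767 0.246     ] col [0.50282195 0.07510879 0.249     ]
-88.4593106183027
```

```bash
python3 -m inch '[[0,0,55,0,0,0],[20,40,110,0,0,3],[50,95,130,0,0,10],[80,150,130,0,0,17],[105,205,130,0,0,24],[130,260,130,0,0,31],[150,315,130,0,0,37],[165,370,130,0,0,43],[180,425,130,0,0,49],[195,480,130,0,0,54],[208,535,130,0,0,59],[220,590,130,0,0,63],[230,645,130,0,0,66],[237,700,110,0,0,67],[239,717,80,0,0,67],[239,717,60,0,0,67],[239,717,60,0,0,67],[239,717,60,0,0,67]]' 0 20
python3 - <<'E'
from h import *
s=ctrl.get_state();print(s["position"],s["tool_rot"],s["ft_force"])
crop("top","t2",175,170,345,290,4.6)
crop("scene","s2",180,120,380,270,4)
E
```

```text
time: 2.4
position: [0.5025, 0.1223, 0.2974]
tool_rot: [2.205, 2.237, 0.001]
ft_force: [0.3, 0.4, 1.2]
grip_width: 0.004
grip_force: 0.0
[0.5025137  0.12233483 0.29740338] [2.20467075e+00 2.23706881e+00 1.22077124e-03] [0.32673364 0.39838375 1.18736388]
```

View pics/s2.png

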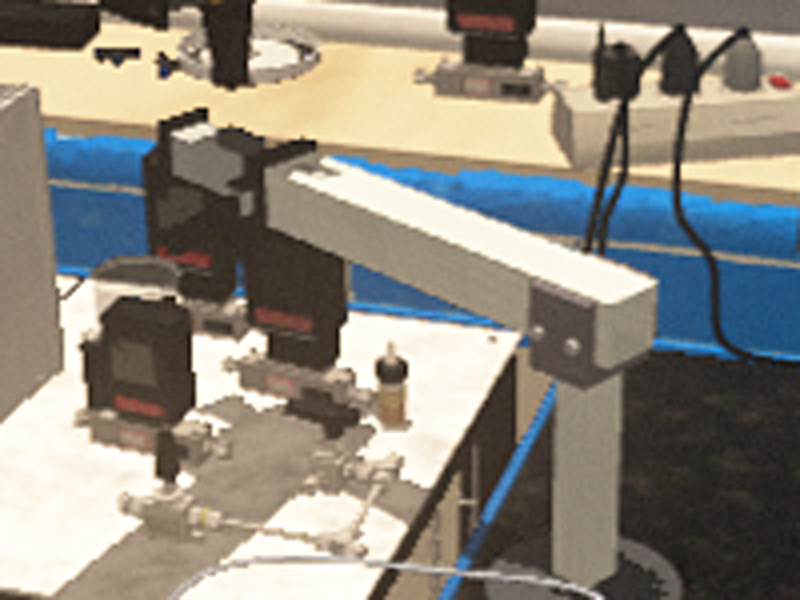

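The scene view shows the closed fingers above the button, tip near (232,85), with nothing in the way. Pressing down.

```bash
python3 -m inch '[[0,0,-20,0,0,0],[0,0,-30,0,0,0],[0,0,-36,0,0,0],[0,0,-42,0,0,0],[0,0,-46,0,0,0],[0,0,-46,0,0,0]]'
```

```text
time: 3.25
position: [0.5021, 0.1226, 0.2509]
tool_rot: [2.204, 2.238, -0.0]
ft_force: [-3.6, -0.7, 5.1]
grip_width: 0.006
grip_force: 2.4
```

```bash
python3 -m inch '[[0,0,-1.5,0,0,0],[0,-4,-1.5,0,0,0],[0,-8,-1.5,0,0,0],[0,-12,-1.5,0,0,0],[0,-12,-1.5,0,0,0]]'
python3 - <<'E'
from h import *
crop("top","t3",175,190,345,265,4.6)
E
python3 -m inch '[[0,-4,0,0,0,0],[0,-8,0,0,0,0],[0,-12,0,0,0,0],[0,-16,0,0,0,0],[0,-16,0,0,0,0]]'
```

```text
time: 3.88
position: [0.5023, 0.1111, 0.2502]
tool_rot: [2.204, 2.238, 0.002]
ft_force: [-3.8, -0.7, 7.1]
grip_width: 0.007
grip_force: 4.5
time: 4.55
position: [0.5027, 0.095, 0.2502]
tool_rot: [2.203, 2.238, 0.003]
ft_force: [-2.0, -0.5, 6.2]
grip_width: 0.002
grip_force: 4.2
```

```bash
python3 -m inch '[[0,-3,0,0,0,0],[0,-5,0,0,0,0],[0,-5,0,0,0,0]]'
python3 - <<'E'
from h import *
im,_=crop("top","x",175,190,345,265,4); im2,_=crop("scene","y",180,120,300,200,6)
a=cv2.imread("pics/x.png");b=cv2.imread("pics/y.png");b=cv2.resize(b,(400,267))
o=np.zeros((600,700,3),np.uint8);o[:300,:680]=a;o[310:577,:400]=b;cv2.imwrite("pics/c4.png",o)
E
```

```text
time: 4.92
position: [0.5028, 0.0903, 0.2502]
tool_rot: [2.203, 2.238, 0.003]
ft_force: [-1.4, -0.0, 5.9]
grip_width: 0.006
grip_force: 4.1
```

View pics/c4.png

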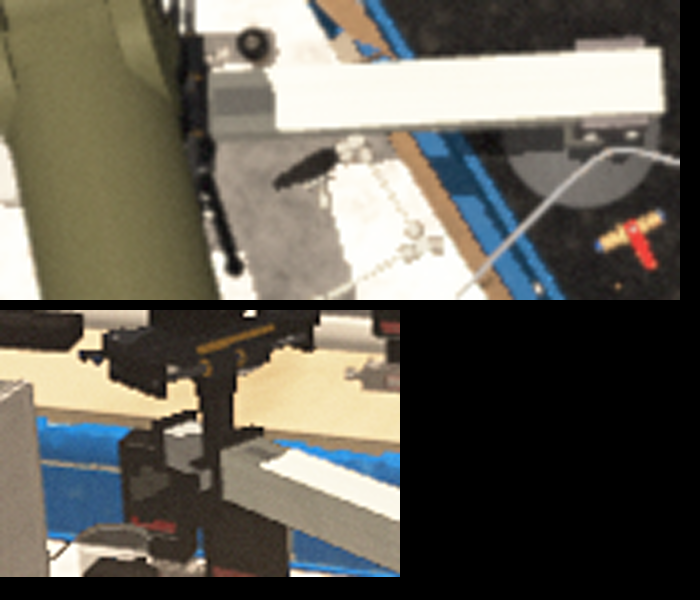

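Run:
```python
from h import *
print(atz("scene",220,151,.246),atz("scene",229,155,.246), atz("scene",230,147,.246),atz("scene",238,150.5,.246))
im,_=crop("scene","z4",205,130,285,190,8)
```

```text
[0.47161069 0.1705612  0.246     ] [0.47043989 0.12471635 0.246     ] [0.51426114 0.17670028 0.246     ] [0.51272945 0.13536513 0.246     ]
```

View pics/z4.png

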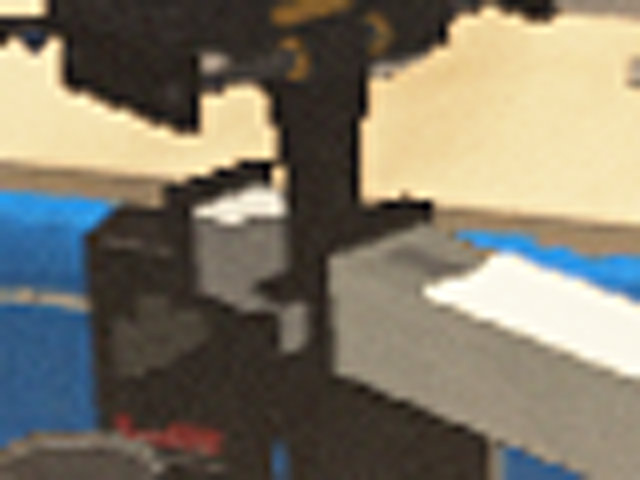

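The foot's top edge has moved to px (226,153)–(239,151), about 33 mm closer to the collar, so the button front is under it. Now I'll lift and go behind the foot.

```bash
python3 -m inch '[[0,0,15,0,0,0],[0,1,35,0,0,0],[0,50,38,0,0,0],[-1,100,35,0,0,0],[-1,100,0,0,0,0],[-1,100,-22,0,0,0],[-1,100,-22,0,0,0]]'; python3 -m inch '[[0,-8,0,0,0,0],[0,-16,0,0,0,0],[0,-22,0,0,0,0],[0,-28,0,0,0,0],[0,-28,0,0,0,0]]'
```

```text
time: 5.95
position: [0.5003, 0.1892, 0.226]
tool_rot: [-2.203, -2.237, 0.004]
ft_force: [-0.9, -0.0, -0.1]
grip_width: 0.009
grip_force: 0.0
time: 6.58
position: [0.5016, 0.1615, 0.2276]
tool_rot: [2.204, 2.237, 0.002]
ft_force: [1.8, 1.1, 1.4]
grip_width: 0.006
grip_force: 0.7
```

```bash
python3 -m inch '[[0,-6,0,0,0,0],[0,-12,0,0,0,0],[0,-18,0,0,0,0],[0,-18,0,0,0,0]]'; python3 -m inch '[[0,-6,0,0,0,0],[0,-12,0,0,0,0],[0,-17,0,0,0,0],[0,-20,0,0,0,0],[0,-20,0,0,0,0]]';python3 -m inch '[[0,-2,0,0,0,0],[0,-4,0,0,0,0],[0,-4,0,0,0,0]]'
python3 - <<'E'
from h import *
im,_=crop("top","x",205,190,345,265,4.5); crop("scene","y",205,130,285,190,8)
a=cv2.imread("pics/x.png")[:,:];b=cv2.resize(cv2.imread("pics/y.png"),(340,255))
o=np.zeros((600,640,3),np.uint8);o[:a.shape[0],:a.shape[1]]=a;o[340:595,:340]=b;cv2.imwrite("pics/c5.png",o)
E
```

```text
time: 7.08
position: [0.5009, 0.1422, 0.2268]
tool_rot: [2.206, 2.237, -0.003]
ft_force: [0.0, 1.0, 0.5]
grip_width: 0.005
grip_force: 0.5
time: 7.7
position: [0.5009, 0.1228, 0.2269]
tool_rot: [2.205, 2.237, -0.002]
ft_force: [0.2, 1.4, -1.0]
grip_width: 0.006
grip_force: 0.6
time: 8.07
position: [0.5009, 0.1185, 0.227]
tool_rot: [2.205, 2.237, -0.003]
ft_force: [-0.0, 0.9, 0.2]
grip_width: 0.002
grip_force: 0.1
```

View pics/c5.png

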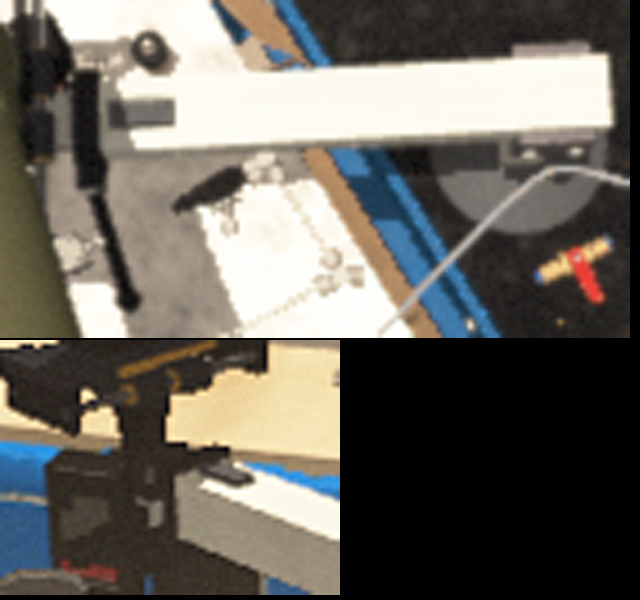

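The window region at (108–175, 98–128) now shows the button, at least nearly in place. I'll check the depth and push gently to see whether it resists.

```bash
cat >> h.py <<'E'
def win():
    d=np.median([ctrl.get_image("top")[1] for _ in range(3)],0)
    p=ctrl.camera_params("top");T=p["T"]
    for v in (213,215,217):
        print(v,[round(float((T[:3,:3]@(np.linalg.solve(p["mtx"],[u,v,1.])*d[v,u])+T[:3,3])[2])*1000) for u in range(224,256,2)])
E
python3 -c "from h import *;win()"
python3 -m inch '[[0,-1.5,0,0,0,0],[0,-3,0,0,0,0],[0,-3,0,0,0,0]]'
python3 -c "from h import *;win()"
```

```text
213 [251, 248, 236, 250, 250, 251, 250, 247, 253, 248, 245, 245, 244, 239, 242, 244]
215 [249, 248, 237, 250, 248, 251, 248, 249, 247, 250, 243, 241, 244, 244, 241, 241]
217 [251, 247, 240, 248, 248, 249, 250, 251, 248, 245, 241, 241, 244, 243, 241, 243]
time: 8.7
position: [0.5011, 0.1166, 0.2271]
tool_rot: [2.204, 2.238, -0.0]
ft_force: [0.2, 0.7, -0.8]
grip_width: 0.004
grip_force: 0.3
213 [249, 248, 238, 252, 250, 250, 250, 251, 249, 253, 243, 243, 243, 244, 244, 241]
215 [248, 246, 235, 250, 250, 253, 248, 247, 248, 246, 240, 247, 244, 243, 241, 242]
217 [249, 247, 242, 247, 249, 251, 248, 246, 247, 245, 243, 242, 240, 240, 243, 242]
```

The depth at the button reads about 249 mm against 243 mm for the wall, so it has popped up in the window. Next I'll retreat and go to the lever, pushing near the hinge because the tip lies inside the reach limit.

```bash
python3 -m inch '[[0,12,0,0,0,0],[0,22,0,0,0,0],[-40,25,-4,0,0,0],[-77,22,-5,0,0,0],[-77,0,-5,0,0,0],[-77,-16,-5,0,0,0],[-77,-20,-5,0,0,0],[-77,-20,-5,0,0,0]]'; python3 -c "
from h import *
print(ctrl.get_state()['joint_positions'].round(2))
win()"
```

```text
time: 9.85
position: [0.4242, 0.0974, 0.2221]
tool_rot: [-2.204, -2.239, -0.001]
ft_force: [0.1, 0.0, 0.1]
grip_width: 0.008
grip_force: 0.0
[ 0.54 -0.14 -0.75  1.95 -0.1   1.3  -0.16]
213 [247, 248, 235, 248, 249, 251, 251, 246, 253, 249, 241, 242, 241, 245, 241, 241]
215 [248, 249, 239, 246, 250, 246, 251, 250, 247, 251, 244, 245, 244, 243, 241, 242]
217 [250, 248, 239, 250, 250, 249, 250, 248, 247, 247, 241, 242, 243, 242, 240, 242]
```

```bash
python3 -m inch '[[-3,-14,0,0,0,0],[-4,-25,0,0,0,0],[-5,-34,0,0,0,0],[-4,-45,0,0,0,0],[-4,-52,0,0,0,0],[-3,-60,0,0,0,0],[-3,-60,0,0,0,0]]'
python3 - <<'E'
from h import *
crop("top","t6",205,190,345,290,5)
E
```

```text
time: 10.88
position: [0.4212, 0.0357, 0.222]
tool_rot: [2.206, 2.237, -0.0]
ft_force: [-0.3, 1.3, -0.1]
grip_width: 0.003
grip_force: 0.0
```

View pics/t6.png

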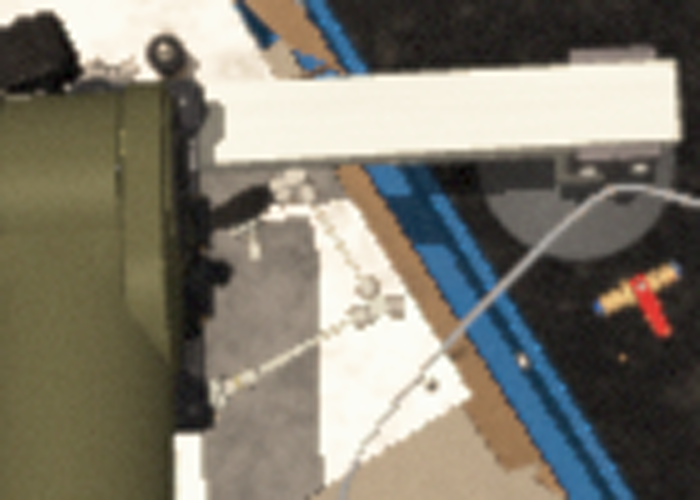

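The lever tip shows at about (220,270), so it has swung to about 55–60° as planned. Continuing the arc.

```bash
python3 -m inch '[[3,-10,0,0,0,0],[7,-19,0,0,0,0],[12,-31,0,0,0,0],[16,-39,0,0,0,0],[20,-43,0,0,0,0],[23,-45,0,0,0,0],[23,-45,0,0,0,0]]'; python3 -m inch '[[2,0,0,0,0,0],[4,0,0,0,0,0],[4,0,0,0,0,0]]'
```

```text
time: 11.8
position: [0.4444, -0.0083, 0.2221]
tool_rot: [2.204, 2.239, 0.0]
ft_force: [0.1, -0.5, 0.5]
grip_width: 0.004
grip_force: 0.0
time: 12.18
position: [0.4478, -0.0083, 0.222]
tool_rot: [-2.204, -2.238, 0.001]
ft_force: [-1.3, -0.3, 0.9]
grip_width: 0.006
grip_force: 0.9
```

```bash
python3 -m inch '[[2,0,0,0,0,0],[4,0,0,0,0,0],[4,0,0,0,0,0]]';python3 -m inch '[[2,0,0,0,0,0],[4,0,0,0,0,0],[4,0,0,0,0,0]]'
```

```text
time: 12.55
position: [0.4485, -0.0084, 0.2217]
tool_rot: [-2.2, -2.234, 0.01]
ft_force: [-12.9, -0.4, 8.3]
grip_width: 0.004
grip_force: 6.5
time: 12.92
position: [0.4491, -0.0084, 0.2214]
tool_rot: [-2.196, -2.229, 0.02]
ft_force: [-23.6, 0.8, 14.7]
grip_width: 0.005
grip_force: 11.8
```

The force rose to 24 N with no further motion, so the lever is at its stop. Backing off and clearing the view.

```bash
python3 -m inch '[[-12,0,0,0,0,0],[-24,-2,0,0,0,0],[-28,-4,10,0,0,0],[-26,-10,60,0,0,0],[-10,-40,110,0,0,0],[0,-100,130,0,0,0],[0,-160,130,0,0,0],[0,-220,130,0,0,0],[0,-280,130,0,0,0],[0,-320,130,0,0,0],[0,-320,130,0,0,0],[0,-320,130,0,0,0]]'
python3 - <<'E'
from h import *
win()
crop("top","x",175,190,345,265,4.2); crop("scene","y",180,120,380,240,3)
a=cv2.imread("pics/x.png");b=cv2.resize(cv2.imread("pics/y.png"),(450,270))
o=np.zeros((600,720,3),np.uint8);o[:a.shape[0],:a.shape[1]]=a;o[325:595,:450]=b;cv2.imwrite("pics/c7.png",o)
E
```

```text
time: 14.42
position: [0.4566, -0.3278, 0.3525]
tool_rot: [2.203, 2.239, 0.002]
ft_force: [0.0, 0.6, 0.5]
grip_width: 0.007
grip_force: 0.0
213 [247, 248, 238, 245, 249, 249, 250, 250, 249, 247, 241, 242, 243, 238, 240, 243]
215 [248, 249, 240, 248, 244, 249, 245, 246, 249, 251, 242, 241, 245, 243, 244, 244]
217 [252, 247, 243, 248, 249, 247, 247, 247, 247, 246, 241, 244, 246, 243, 246, 241]
```

View pics/c7.png

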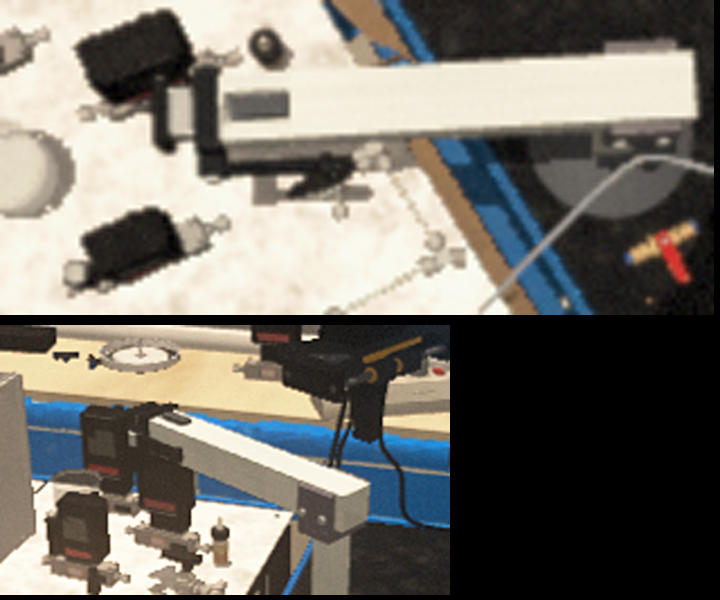

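The button (225–288, 92–118) stands up in the window and the lever lies parallel along the tube (205–350, ~160). The beaker and vial look undisturbed.

```bash
python3 -c "
from bench import ctrl
print(ctrl.close_job())"
```

```text
the job is handed in; nothing more can be done
None
```

The boom is locked: the button is up in the window, the clamp lever was pushed to its stop and released, the beaker and vial look undisturbed (I didn't check the tape roll), and the job was handed in at about 15 s with no verdict shown.

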